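# Pop the ground insert out of its spring ejector and stop it on the run-out

## Robot

A 7-joint arm with a two-finger parallel gripper is mounted at the origin on the work surface; the furniture and walls round the work are solid. World frame = base frame: x ahead of the robot, y to its left, z up, the work surface at z = 0. Lengths are in m, angles in rad, forces in N, time in s.
With the tool pointing down it reaches from about 0.35 to 0.9 m from the base axis. Payload 19.9 kg.
Tool frame: the origin (TCP) lies at the very end of the fingers, on their centre line; the grasp point (between the pads) lies 19 mm behind it; z points along the fingers, y is the direction in which the jaws open and shut (so a half turn about z gives the same grasp; the last joint's range is limited). The gripper opens to 94 mm and grips with 3 to 60 N. Pads are 16 mm wide; open, the fingers measure 119 mm over their backs; the gripper's body (75 mm by 177 mm) begins 78 mm behind the grasp point.
Start: joints at [1.067, 0.417, -0.01, 1.614, 0.005, 1.111, -0.053], TCP at [0.278, -0.56, 0.205] pointing down, gripper open.
Joint ranges: [-2.81, 2.81], [-0.39, 2.02], [-1.27, 1.25], [0.06, 2.57], [-1.19, 4.33], [0.19, 2], [-2.82, 2.82]. Speed limits (rad/s): [1.89, 1.89, 2.39, 2.39, 3.01, 3.01, 3.01].

## Interface

Orientations are given as a unit quaternion [w, x, y, z].
In Python, from workcell import arm gives the robot as it stands.
- The arm moves only by the shell command python3 -m pendant 'ROWS' [FORCE]. ROWS is text: rows parted by semicolons, each of 7 numbers parted by spaces: the shift along the tool's x, y, z in mm, then the turn, a rotation vector about the tool's x, y, z in rad, then the opening, from -1 (shut) to 1 (fully open), so that 0 is half open. A call has 1 to 8 rows; each row is the pose to reach, as a shift and turn from the pose commanded when the call began, along the tool's axes at that moment; what a row does not reach only later rows make up. A row lasts 1/10 s, in which the tool goes at most 50 mm and 8.59 degrees, less where a joint would pass 70% of its speed; a pose out of reach is approached as far as the arm can. A call with a gripper value outside its range is refused whole. The fingers move at their own pace and stop on an object; FORCE is the grip in N (left out, the last holds). Time passes only in rows, so rows that repeat a pose let the fingers close. It gives the time, the measured TCP pose, the force and the opening at its end, in the units of the state.
- arm.state(): the state, without advancing time (a new reading comes with each control period).
- arm.grab_frame(name): name is "scene" or "side" or "wrist"; returns the picture (384x512x3 uint8, red, green, blue); there is no depth.
- arm.camera_model(name): a dict with "fx", "fy", "cx", "cy" (pixels), "rvec" (rotation vector, rad) and "tvec" (3), from world to camera coordinates, as OpenCV has them. Camera axes: x right, y down, z forward; pixel columns grow to the right and rows downward; lengths in m; the calibration is good to about 2 mm. A picture is of the moment at which its call begins: read the wrist's pose just before it. camera_model takes no time and is no camera call; for the wrist camera it gives the pose at the moment of the call.
- arm.finish_job(): hands the job in, once; it reports no verdict.
Trained networks look in the newest picture that a camera, given by its name, has taken for a name from the list of things; names that differ only in an ending like _2 or _b are one class to them, and where a whole thing is asked for, a point or a joint stands for the part that bears it (a point fixed in the world has none). Each returns a list of dicts, best first, with "conf" (0 to 1); they miss things now and then, are a little off and sometimes report something else, mostly with a low value. They report only what shows in the picture. A call takes as long as a camera call.
- arm.spot_in(name, camera): "box" ([left, top, right, bottom] in pixels, round what is visible of it).
- arm.regions_of(name, camera): "region" (384x512 bool, what is visible of it) and "box" ([left, top, right, bottom] in pixels, round what is visible of it).
- arm.place_of(name, camera): "position" ([row, column] in pixels: a listed point, or the origin of a listed thing).
The state is a dict: "t": time; "qpos": joint angles; "joint_velocities": joint speeds; "effort": joint torques, N m; "eef_pos": TCP position; "tcp_rot": TCP orientation; "contact_force": force on the tool from outside, world axes, zero at the start; "ft_torque": the same for the moment, N m; "finger_gap": finger opening in m.
Only numpy, scipy, OpenCV 4.12 (cv2) and the standard library are available. Lean on these libraries where they do the work, as an engineer would, in place of code of your own. Each camera call takes 0.05 s, during which the arm holds its last target.

## Task

Push the black press plate of the spring ejector fully down with one finger, so that the steel insert pops out past its stop, and catch the insert on the sloping white run-out with the other finger before it slides off the lower end. Do not grip or lift the insert, and leave the three loose parts beside the run-out where they are. Finish while still holding: the plate kept fully down by one finger and the insert lying still on the run-out against the other.

Things in the scene. Friction and masses are not known exactly. Their poses are not given: they have to be found in the camera images.
- ejector_base: Fixture fixed to the bench: steel plate 210 x 140 x 8 mm with a side wing under the press plate. Origin on the bench, straight below the stop; x level, uphill along the run-out (downhill, -x, is roughly towards the robot: heading within 0.45 rad of world x); y towards the press plate; z up. To its right a tall desk fan fills x 0.43 to 0.7, y -0.33 to -0.08 (world, m): go round it.
- chute: Run-out: slick white track falling at 0.26 rad, always slippery enough to slide. Origin on the sliding face, mid-width, at the stop, 45 mm above the bench; x uphill along it, z square to it. 32 mm wide between two guides 6 mm high, 6 mm thick; from x = -110 mm (open lower end) to +75 mm. Tips 8 mm above the face clear the guides.
- plunger_housing (a point): Top centre of the 30 x 44 x 30 mm dark housing at the uphill end of the run-out (chute x = 61 to 91 mm); its brass spring plunger pushes the insert downhill with about 2 N and follows it for 24 mm. Freed, the insert slides at 0.5 to 0.7 m/s and is off the lower end within half a second.
- stop (a point): Top middle of the stop, a steel tab 20 mm wide that stands 6 mm proud of the run-out's face in front of the insert. It is one piece with the press plate and goes down with it: the insert is freed when the plate is 5 to 6 mm down. Full travel is 10 mm, to a solid end; the plate springs back when let go and takes about 2 N at first and 7 N to hold fully down.
- insert: Ground steel block 28 x 50 x 28 mm with two small bores, about 0.26 kg, loose. Origin at the centre of its underside; y (its 50 mm) points down the run-out, z square to the run-out. At the start it lies at the top of the run-out, its centre at chute x = +25 mm, its lower end face against the stop at chute x = 0.
- press_plate: Level black plate 60 (x) x 44 (y) x 8 mm beside the free run-out. Origin: centre of its top, in the fixture at x = -43, y = 70, z = 58 mm (48 fully down). Fully down, the top is 15 mm higher than the run-out's face beside its centre (9 at the uphill edge, 22 downhill): two fingertips at one height, 50 to 100 mm apart, can press it and bar the run-out.
- guide_bush: Bystander: flanged steel bush, 40 mm across, 35 mm high, standing loose on the fixture's plate at the -y side of the run-out; origin at the centre of its underside.
- spacer_ring: Bystander: flat steel ring, 46 mm across, 12 mm high, standing loose on the fixture's plate at the -y side of the run-out; origin at the centre of its underside.
- drilled_block: Bystander: flat steel block 40 x 62 x 22 mm with bores, standing loose on the fixture's plate at the -y side of the run-out; origin at the centre of its underside.

How it is judged:
On the way:
1. a finger pushes the press plate fully down (z of press_plate in the frame of ejector_base below 0.0505 m and contact force between the fingers and press_plate above 0.5 N), for 0.05 s.
At the end, for the whole second after the job is handed in: A finger holds the press plate down (at least 7.5 of its 10 mm); the insert has slid at least 8 mm past its stop, lies flat (within 6 mm) and still on the run-out, not over its lower end, and rests against a finger (all of step 1 and contact force between the fingers and insert above 0.04 N and x of insert in the frame of chute between -0.1 and 0.017 m and z of insert in the frame of chute between -0.006 and 0.006 m and y of insert in the frame of chute between -0.008 and 0.008 m and linear speed of insert below 0.02 m/s); the arm keeps its last pose, push and grip.
It fails at once if the insert slides off the lower end of the run-out (x of insert in the frame of chute below -0.105 m).
It fails at once if the insert is lifted off the run-out or taken out of it (z of insert in the frame of chute above 0.012 m or y of insert in the frame of chute above 0.015 m or y of insert in the frame of chute below -0.015 m).
It fails at once if the insert is got past the stop without the press plate being pushed (x of insert in the frame of chute below 0.017 m and z of press_plate in the frame of ejector_base above 0.055 m).
It fails at once if a loose part beside the run-out is moved more than 15 mm (distance of any of guide_bush, spacer_ring, drilled_block from where it was at the start of the episode above 0.015 m).
It also fails if it takes over 42 s, if anything falls off the work surface, if the arm or the gripper's body presses on something with over 40 N, if the wrist force passes 120 N, or if a joint passes its speed limit or range.

## Working session

There is one attempt and no reset: what is moved stays moved. The work goes in short steps, Python scripts to look and compute and a shell command to move; the robot and the scene stay as the last step left them, time stands still between calls to the robot, and variables do not carry over. Pictures are saved under pics/ and viewed, and the job is handed in when it is done.

```bash
ls; mkdir -p pics; python3 - <<'E'
from workcell import arm
import cv2,numpy as np
s=arm.state();print(s['t'],s['eef_pos'],s['tcp_rot'],s['finger_gap'],s['contact_force'])
for n in ['scene','side']:
    im=arm.grab_frame(n);cv2.imwrite(f'pics/{n}0.png',im[:,:,::-1])
    m=arm.camera_model(n);print(n,m)
    for k in ['press_plate','stop','plunger_housing','insert','chute','ejector_base','guide_bush','spacer_ring','drilled_block']:
        try:
            r=arm.place_of(k,n);print(k,[(np.round(d['position'],1),round(d['conf'],2)) for d in r[:2]])
        except Exception as e: print(k,e)
print(arm.state()['t'])
E
```

```text
pics
0.0 [ 0.27830797 -0.55921086  0.20483271] [-5.69898645e-04  9.73457104e-01  2.28868751e-01 -1.94093856e-04] 0.0940974697075549 [-0.1528304  -0.57919838  0.201388  ]
scene {'fx': 378.0897340180201, 'fy': 378.0897340180201, 'cx': 260.26101360510233, 'cy': 190.6045579911834, 'rvec': array([ 0.98855981, -2.41794247,  1.12600035]), 'tvec': array([0.45102826, 0.23654938, 0.68797898])}
press_plate [(array([218.2, 275.7]), 0.98)]
stop [(array([196.7, 275.6]), 0.78)]
plunger_housing [(array([168.3, 251. ]), 0.87)]
insert [(array([190.4, 266.3]), 0.58)]
chute [(array([197. , 278.4]), 0.6)]
ejector_base [(array([211.2, 273.9]), 0.94)]
guide_bush [(array([200.1, 316.4]), 0.49)]
spacer_ring [(array([186.9, 266.4]), 0.55)]
drilled_block [(array([194.7, 290.4]), 0.81)]
side {'fx': 452.62439931313736, 'fy': 452.62439931313736, 'cx': 257.14402834727474, 'cy': 198.2914898062924, 'rvec': array([ 2.1777189 , -0.59491886,  0.3145147 ]), 'tvec': array([-0.37211362,  0.32206985,  0.60646075])}
press_plate [(array([233. , 220.3]), 0.93), (array([270.4, 306.7]), 0.3)]
stop [(array([242. , 262.1]), 0.77)]
plunger_housing [(array([208.9, 286.8]), 0.56)]
insert [(array([285.2, 278.9]), 0.32)]
chute [(array([244.1, 259.8]), 0.74)]
ejector_base [(array([261.4, 258.6]), 0.94)]
guide_bush [(array([306.3, 254.1]), 0.95), (array([209.9, 289.9]), 0.25)]
spacer_ring [(array([270.7, 306. ]), 0.8)]
drilled_block [(array([285. , 281.6]), 0.62), (array([269.4, 308.5]), 0.36)]
1.0
```

View pics/scene0.png

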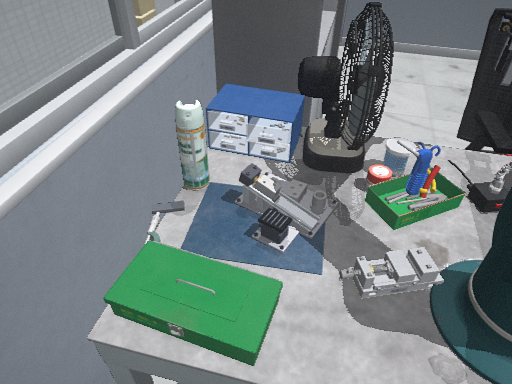

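View pics/side0.png

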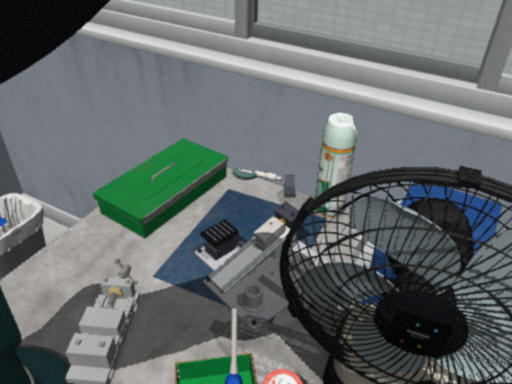

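```bash
cat > h.py <<'E'
import numpy as np,cv2
from scipy.optimize import least_squares
from workcell import arm
a=0.26
def Rz(t): return np.array([[np.cos(t),-np.sin(t),0],[np.sin(t),np.cos(t),0],[0,0,1.]])
def ch(x,y,z): # chute->fixture
    return np.array([x*np.cos(a)-z*np.sin(a), y, .045+x*np.sin(a)+z*np.cos(a)])
P={'press_plate':np.array([-.043,.07,.058]),'stop':ch(0,0,.006),'chute':ch(0,0,0),'ejector_base':np.zeros(3),'insert':ch(.025,0,0)}
def proj(m,X):
    K=np.array([[m['fx'],0,m['cx']],[0,m['fy'],m['cy']],[0,0,1]])
    return cv2.projectPoints(np.atleast_2d(X).astype(float),m['rvec'],m['tvec'],K,None)[0][:,0]
def fit(obs): # list of (model,name,[row,col],w)
    def f(p):
        return np.concatenate([w*(proj(m,Rz(p[2])@P[n]+[p[0],p[1],0])[0]-np.array(rc)[::-1]) for m,n,rc,w in obs])
    best=None
    for y0 in (-.4,0,.4):
        r=least_squares(f,[.55,.1,y0],loss='soft_l1',f_scale=2)
        if best is None or r.cost<best.cost: best=r
    return best.x,f(best.x).reshape(-1,2)
E
python3 - <<'E'
from h import *
S=arm.camera_model('scene');D=arm.camera_model('side')
obs=[(S,'press_plate',(218.2,275.7),1),(S,'stop',(196.7,275.6),1),(S,'chute',(197,278.4),1),(S,'ejector_base',(211.2,273.9),.5),(S,'insert',(190.4,266.3),.5),
(D,'press_plate',(233,220.3),1),(D,'stop',(242,262.1),1),(D,'chute',(244.1,259.8),1),(D,'ejector_base',(261.4,258.6),.5)]
x,r=fit(obs);print(x);print(r.round(1))
E
```

```text
[0.49524629 0.08865256 0.20835998]
[[ 0.5 -0.2]
 [ 0.2 -1.6]
 [-3.3 -0.3]
 [ 0.1 -0.1]
 [-0.1  0.2]
 [-1.4 -1.7]
 [-1.7  1.1]
 [ 1.1  0.9]
 [ 0.9  0.2]]
```

```bash
python3 -m pendant '22 -39 -5 0 0 0 0.8; 45 -78 -10 0 0 0 0.8; 67 -117 -15 0 0 0 0.8; 90 -156 -15 0 0 0 0.8; 112 -195 -15 0 0 0 0.8; 135 -234 -15 0 0 0 0.8; 157 -273 -15 0 0 0 0.8; 180 -312 -15 0 0 0 0.8'; python3 -c "
from h import *
s=arm.state();print(s['t'],s['eef_pos'],s['tcp_rot'],s['finger_gap'],s['contact_force'])"
```

```text
t: 1.8
eef_pos: [0.3003, -0.1984, 0.2206]
tcp_rot: [0.0, 0.973, 0.229, 0.0]
contact_force: [0.9, -1.1, 0.1]
finger_gap: 0.0843
1.8 [ 0.30031409 -0.19836817  0.22055878] [3.23808723e-04 9.73491097e-01 2.28724676e-01 3.86956393e-05] 0.08431856895397703 [ 0.94031409 -1.05502223  0.06079638]
```

```bash
python3 -m pendant '23 -38 0 0 0 0 0.6; 46 -75 0 0 0 0.05 0.5; 70 -113 0 0 0 0.1 0.4; 93 -150 0 0 0 0.15 0.35; 116 -188 0 0 0 0.2 0.32; 160 -195 0 0 0 0.25 0.32; 205 -203 0 0 0 0.25 0.32; 250 -210 0 0 0 0.25 0.32'; python3 - <<'E'
from h import *
s=arm.state();print(s['t'],s['eef_pos'],s['tcp_rot'],s['finger_gap'],s['contact_force'])
W=arm.camera_model('wrist')
im=arm.grab_frame('wrist');cv2.imwrite('pics/w1.png',im[:,:,::-1])
for k in ['press_plate','stop','plunger_housing','insert','chute','ejector_base']:
    r=arm.place_of(k,'wrist');print(k,[(np.round(d['position'],1),round(d['conf'],2)) for d in r[:2]])
    X=Rz(.208)@P[k]+[.495,.0887,0] if k in P else None
    if X is not None: print('   pred',proj(W,X)[0][::-1])
E
```

```text
t: 2.6
eef_pos: [0.4324, 0.1007, 0.221]
tcp_rot: [0.0, 0.994, 0.105, 0.001]
contact_force: [0.9, -2.3, 0.7]
finger_gap: 0.0622
2.6 [0.43238836 0.10065619 0.22096558] [1.42443382e-04 9.94445073e-01 1.05252190e-01 9.76072755e-04] 0.06217493233296751 [ 0.89771875 -2.27906231  0.69186588]
press_plate [(array([164.8, 219.1]), 0.76)]
   pred [165.33915892 219.5754445 ]
stop []
   pred [126.42270112 284.10926301]
plunger_housing [(array([ 51.1, 290.5]), 0.9)]
insert [(array([101.1, 285. ]), 0.58)]
   pred [101.68968072 284.59924647]
chute [(array([120.3, 282. ]), 0.57)]
   pred [124.85721742 283.76411531]
ejector_base [(array([124.2, 282.6]), 0.7)]
   pred [124.13249951 281.24533336]
```

View pics/w1.png

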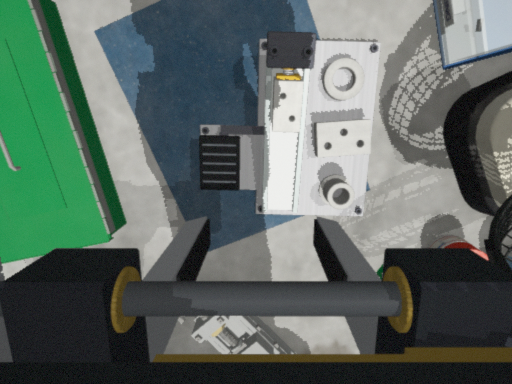

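```bash
python3 - <<'E'
from h import *
S=arm.camera_model('scene');D=arm.camera_model('side');W=arm.camera_model('wrist')
obs=[(S,'press_plate',(218.2,275.7),1),(S,'stop',(196.7,275.6),1),(S,'ejector_base',(211.2,273.9),.5),
(D,'press_plate',(233,220.3),1),(D,'stop',(242,262.1),1),(D,'ejector_base',(261.4,258.6),.5),
(W,'press_plate',(164.8,219.1),1),(W,'insert',(101.1,285),1),(W,'ejector_base',(124.2,282.6),1),(W,'chute',(120.3,282),.5)]
x,r=fit(obs);print(x);print(r.round(1))
x2,r2=fit(obs[6:]);print('wrist only',x2)
im=cv2.imread('pics/w1.png')
def T(p):return Rz(x[2])@np.asarray(p)+[x[0],x[1],0]
L=[[(-.073,.048,.058),(-.013,.048,.058),(-.013,.092,.058),(-.073,.092,.058)],
 [ch(-.11,-.016,0),ch(.075,-.016,0),ch(.075,.016,0),ch(-.11,.016,0)],
 [ch(0,-.014,.028),ch(.05,-.014,.028),ch(.05,.014,.028),ch(0,.014,.028)]]
for q in L:
    cv2.polylines(im,[np.round(proj(W,[T(p) for p in q])*8).astype(np.int32)],True,(0,0,255),1,cv2.LINE_AA,3)
cv2.imwrite('pics/w1o.png',cv2.resize(im[20:240,150:420],None,fx=2.7,fy=2.7,interpolation=cv2.INTER_CUBIC))
s=arm.state()
from scipy.spatial.transform import Rotation as R
q=s['tcp_rot'];Rt=R.from_quat([q[1],q[2],q[3],q[0]]).as_matrix();print(Rt.round(3))
for p in [(-.032,.0375,.068),(-.032,.0375,.048)]:
    print(p,T(p),'tool delta mm',(Rt.T@(T(p)-s['eef_pos'])*1000).round(1),'yaw err',np.arctan2(Rt[1,0],Rt[0,0])-x[2])
E
```

```text
[0.49399592 0.08675205 0.20420478]
[[ 1.4 -0.4]
 [ 1.1 -1.7]
 [ 0.6 -0.2]
 [-1.5 -1. ]
 [-1.8  2. ]
 [ 0.8  0.7]
 [ 0.3 -0.9]
 [-0.2 -0.8]
 [-1.3 -1.3]
 [ 0.9  1.6]]
wrist only [0.49323898 0.08636377 0.20253919]
[[ 0.978  0.21   0.001]
 [ 0.21  -0.978 -0.001]
 [ 0.     0.001 -1.   ]]
(-0.032, 0.0375, 0.068) [0.45505623 0.11698367 0.068     ] tool delta mm [ 28.  -12.9 152.7] yaw err 0.0069499368754281365
(-0.032, 0.0375, 0.048) [0.45505623 0.11698367 0.048     ] tool delta mm [ 28.  -12.9 172.7] yaw err 0.0069499368754281365
```

View pics/w1o.png

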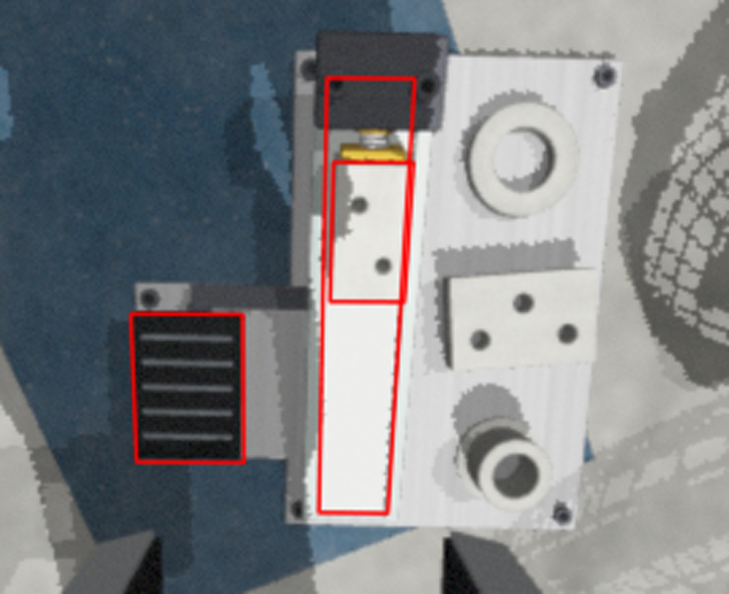

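```bash
python3 -m pendant '14 -6 20 0 0 0.007 0.32; 28 -13 50 0 0 0.007 0.32; 28 -13 90 0 0 0.007 0.32; 28 -13 125 0 0 0.007 0.32; 28 -13 145 0 0 0.007 0.32; 28 -13 153 0 0 0.007 0.32; 28 -13 153 0 0 0.007 0.32'; python3 - <<'E'
from h import *
s=arm.state();print(s['t'],s['eef_pos'],s['tcp_rot'],s['finger_gap'],s['contact_force'],s['ft_torque'])
q=Rz(-.204)@(s['eef_pos']-[.494,.0868,0]);print('fixture',q)
for n in ['scene','side','wrist']:
    im=arm.grab_frame(n)[:,:,::-1]
    if n!='wrist':
        c=proj(arm.camera_model(n),s['eef_pos'])[0].astype(int);im=im[max(0,c[1]-60):c[1]+60,max(0,c[0]-70):c[0]+70]
        im=cv2.resize(im,None,fx=5,fy=5,interpolation=cv2.INTER_CUBIC)
    cv2.imwrite(f'pics/{n}2.png',im)
E
```

```text
t: 3.65
eef_pos: [0.4552, 0.1175, 0.0676]
tcp_rot: [0.0, 0.995, 0.102, -0.0]
contact_force: [0.1, -0.0, 0.4]
finger_gap: 0.0623
3.65 [0.45521802 0.1174917  0.06763035] [ 2.99383104e-04  9.94779244e-01  1.02049772e-01 -1.04187710e-04] 0.06231225933473372 [ 0.13152362 -0.02030589  0.42633133] [ 0.01279748 -0.02090279  0.01469082]
fixture [-0.03176003  0.03791204  0.06763035]
```

View pics/scene2.png

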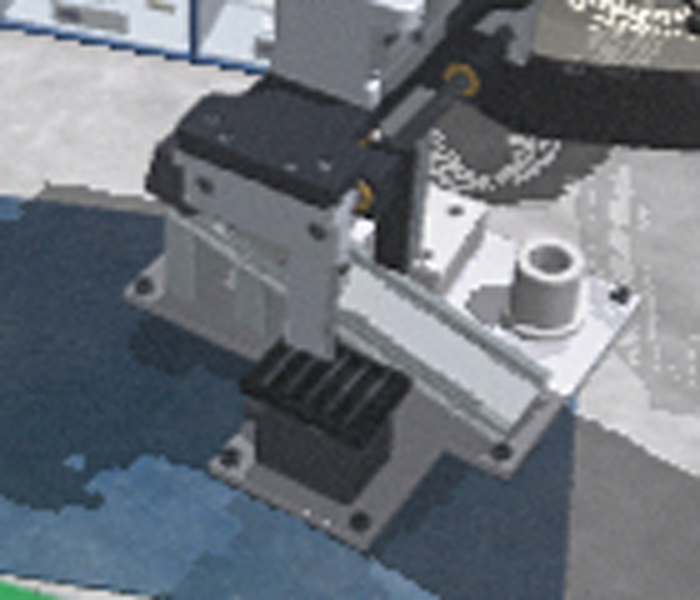

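View pics/side2.png

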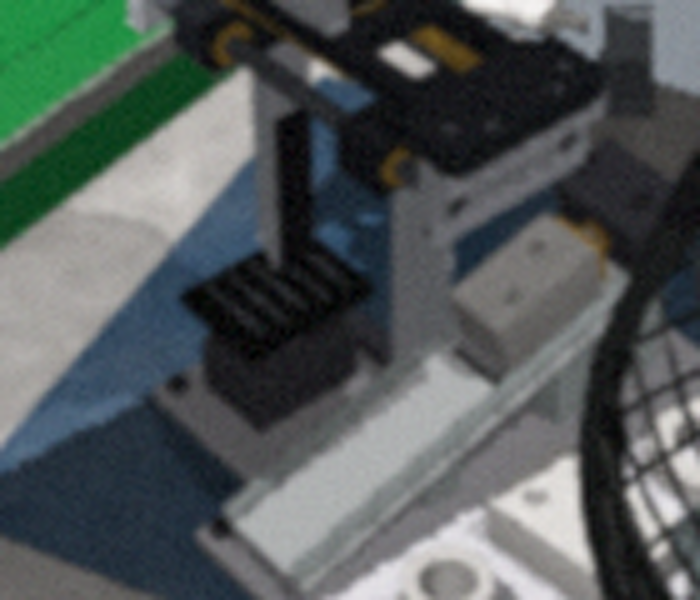

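View pics/wrist2.png

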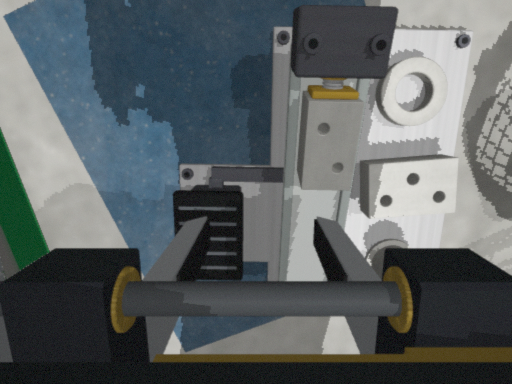

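```bash
python3 -m pendant '0 0 5 0 0 0 0.32; 0 0 10 0 0 0 0.32; 0 0 13 0 0 0 0.32; 0 0 16 0 0 0 0.32; 0 0 18 0 0 0 0.32; 0 0 20 0 0 0 0.32; 0 0 20 0 0 0 0.32; 0 0 20 0 0 0 0.32'; python3 - <<'E'
from h import *
s=arm.state();print(s['t'],s['eef_pos'],s['tcp_rot'],s['finger_gap'],s['contact_force'],s['ft_torque'])
q=Rz(-.204)@(s['eef_pos']-[.494,.0868,0]);print('fixture',q, 'F',Rz(-.204)@s['contact_force'])
for n in ['scene','side','wrist']:
    im=arm.grab_frame(n)[:,:,::-1]
    if n!='wrist':
        c=proj(arm.camera_model(n),s['eef_pos'])[0].astype(int);im=im[max(0,c[1]-60):c[1]+60,max(0,c[0]-70):c[0]+70]
        im=cv2.resize(im,None,fx=5,fy=5,interpolation=cv2.INTER_CUBIC)
    cv2.imwrite(f'pics/{n}3.png',im)
E
```

```text
t: 4.6
eef_pos: [0.4557, 0.118, 0.0479]
tcp_rot: [0.0, 0.995, 0.102, 0.0]
contact_force: [-3.7, -4.5, 19.3]
finger_gap: 0.0622
4.6 [0.45572031 0.11797737 0.04790829] [2.21460478e-04 9.94765949e-01 1.02179405e-01 1.63468600e-04] 0.062227999886679375 [-3.71875705 -4.47390486 19.34663615] [-0.38699185  1.01983229  0.05404665]
fixture [-0.03116977  0.03828589  0.04790829] F [-4.54800456 -3.6277587  19.34663615]
```

View pics/scene3.png

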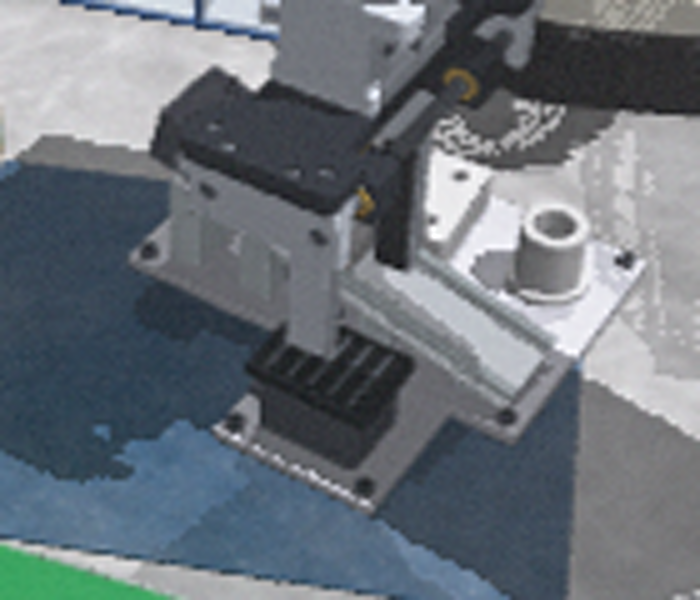

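View pics/side3.png

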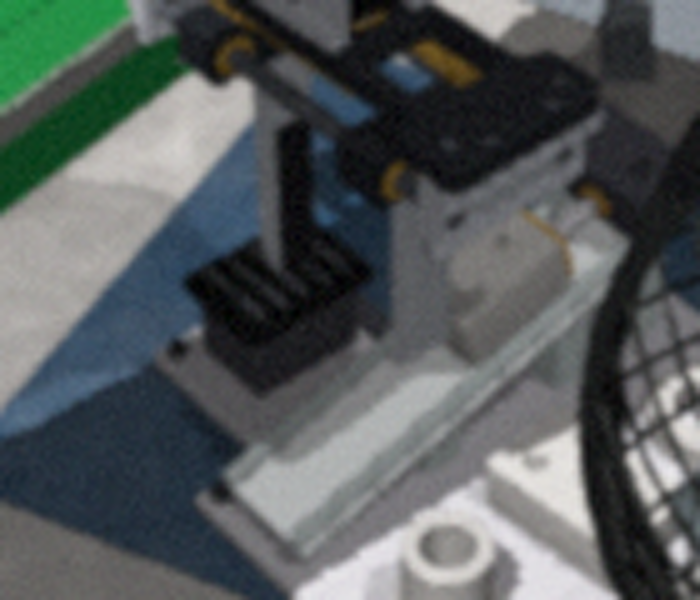

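View pics/wrist3.png

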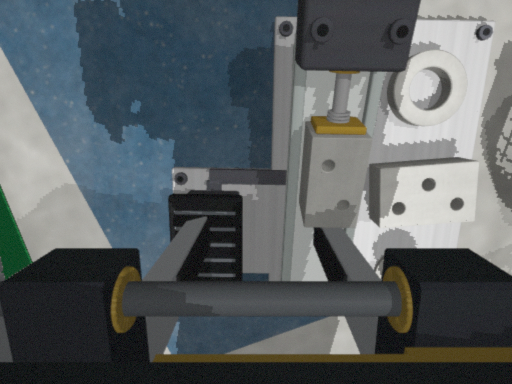

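```bash
python3 -m pendant '0 0 0 0 0 0 0.32; 0 0 0 0 0 0 0.32; 0 0 0 0 0 0 0.32; 0 0 0 0 0 0 0.32;0 0 0 0 0 0 0.32' ; python3 - <<'E'
from h import *
x=np.array([.494,.0868,.204])
s=arm.state();print(s['t'],s['eef_pos'],s['finger_gap'],Rz(-.204)@s['contact_force'])
W=arm.camera_model('wrist');im=arm.grab_frame('wrist')[:,:,::-1].copy()
old=cv2.imread('pics/wrist3.png');print('diff max/mean',cv2.absdiff(im,old).max(),cv2.absdiff(im,old).mean(), cv2.absdiff(im,old)[60:230,290:370].mean())
def T(p):return Rz(x[2])@np.asarray(p)+[x[0],x[1],0]
c=.0035
L=[[(-.073,.048,.048),(-.013,.048,.048),(-.013,.092,.048),(-.073,.092,.048)],
 [ch(-.11,-.016,0),ch(.075,-.016,0),ch(.075,.016,0),ch(-.11,.016,0)],
 [ch(c-.025,-.014,.028),ch(c+.025,-.014,.028),ch(c+.025,.014,.028),ch(c-.025,.014,.028)]]
for q in L: cv2.polylines(im,[np.round(proj(W,[T(p) for p in q])*8).astype(np.int32)],True,(0,0,255),1,cv2.LINE_AA,3)
cv2.imwrite('pics/w4o.png',cv2.resize(im[0:290,150:420],None,fx=2,fy=2,interpolation=cv2.INTER_CUBIC))
for n in ['wrist','side']:
  print(n,[(d['position'],d['conf']) for d in arm.place_of('insert',n)], proj(arm.camera_model(n),T(ch(c,0,0)))[0][::-1])
E
```

```text
t: 5.25
eef_pos: [0.4557, 0.118, 0.0479]
tcp_rot: [0.0, 0.995, 0.102, 0.0]
contact_force: [-4.3, -3.6, 18.9]
finger_gap: 0.0621
5.25 [0.45570465 0.11797128 0.04790191] 0.06207369429303308 [-4.90129962 -2.66504648 18.87323538]
diff max/mean 29 2.484200371636285 1.6918382352941177
wrist [([164.8, 324.3], 0.92)] [173.46250785 327.16951328]
side [([239.6, 260.8], 0.72)] [244.64615004 262.16705603]
```

View pics/w4o.png

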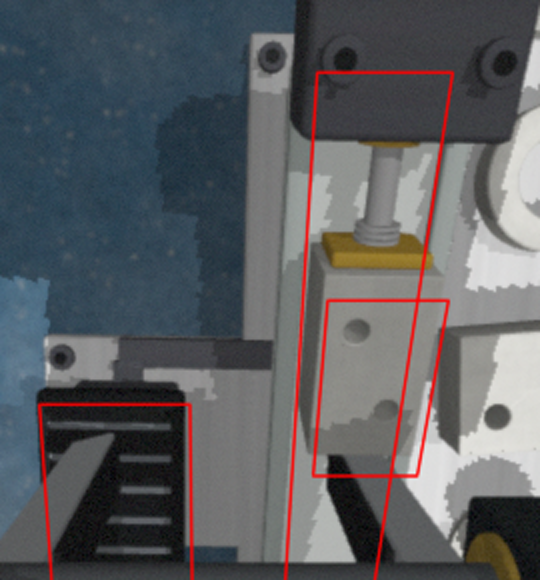

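```bash
python3 - <<'E'
from h import *
im=cv2.imread('pics/wrist3.png')
c=cv2.resize(im[100:250,270:400],None,fx=4,fy=4,interpolation=cv2.INTER_CUBIC)
cv2.imwrite('pics/z.png',cv2.convertScaleAbs(c,alpha=1.2))
x=np.array([.494,.0868,.204])
S=arm.camera_model('side');im=cv2.imread('pics/side3.png')
s=arm.state();cc=proj(S,s['eef_pos'])[0].astype(int);o=np.array([max(0,cc[0]-70),max(0,cc[1]-60)])
def T(p):return Rz(x[2])@np.asarray(p)+[x[0],x[1],0]
c=.0035
B=[ch(c+dx,dy,dz) for dz in (0,.028) for dx,dy in ((-.025,-.014),(.025,-.014),(.025,.014),(-.025,.014))]
p=(proj(S,[T(q) for q in B])-o)*5
for q in (p[:4],p[4:]): cv2.polylines(im,[q.astype(np.int32)],True,(0,0,255),1)
q=(proj(S,[T(q) for q in [(-.073,.048,.048),(-.013,.048,.048),(-.013,.092,.048),(-.073,.092,.048)]])-o)*5
cv2.polylines(im,[q.astype(np.int32)],True,(0,255,0),1)
cv2.imwrite('pics/s.png',im)
E
```

```text
(no output)
```

View pics/z.png

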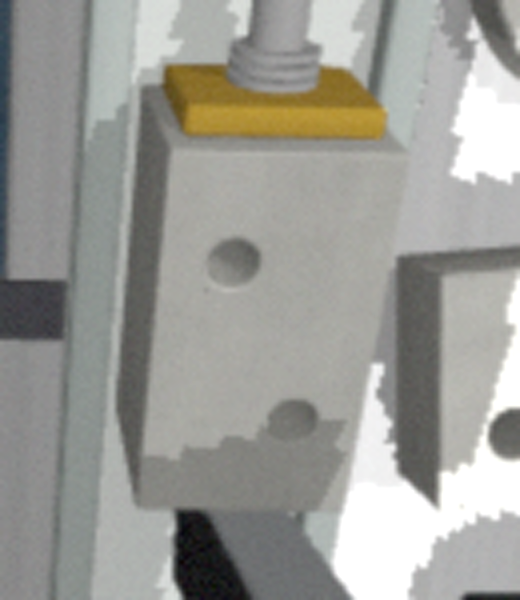

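View pics/s.png

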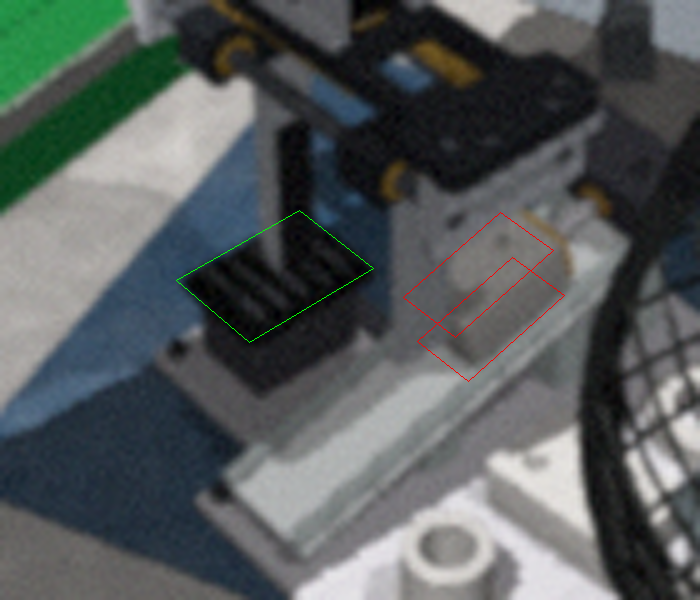

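```bash
python3 - <<'E'
from workcell import arm
s=arm.state();print(s['t'],s['eef_pos'],s['contact_force'])
print(arm.finish_job())
s=arm.state();print(s['t'],s['eef_pos'],s['contact_force'])
E
```

```text
5.4 [0.45570359 0.11797339 0.04790354] [-2.85822372 -3.95341609 18.78823102]
the job is handed in; nothing more can be done
None
the job is handed in; nothing more can be done
```

I pressed the plate fully down with one finger, caught the insert against the other, and handed the job in at t = 5.4 s while still holding both. No verdict was reported.

I found the fixture in the scene, side and wrist pictures, at about (0.494, 0.087) m with a heading of 0.204 rad. I set the fingers 62 mm apart and went round the fan. Then I lowered them together, so the run-out was already barred when the stop dropped.

**Last checks:**
- **Plate:** the fingertips were at z = 47.9 mm, which matches the plate's solid end at 48 mm. The vertical force was steady at about 19 N, more than the 7 N the spring needs.
- **Insert position:** it lies between the guides against the finger, with its centre at about chute x = +3 mm, roughly 20 mm past the stop. It looks flat.
- **Insert still:** two wrist pictures 0.6 s apart showed no change there beyond image noise.
- **Loose parts:** the fingers stayed away from all three, and the parts looked undisturbed in the pictures. I did not measure their positions.

**Disagreements:**
- **Position estimates:** at the final pose the fixture outline in the wrist picture was about 5 mm off along the run-out. The plate and insert were shifted alike, so their relative position still agreed. The side view put the insert about 3 mm further uphill. Both readings are well inside the limit of x below 17 mm.
- **Contact with the insert:** the wrist sensor reads only the total force. The contact is judged from the pictures and the roughly 5 N of downhill force, which also includes friction on the plate.

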